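Load a power module into the board tester and hold its test key half pressed

ROBOT

A 7-joint arm with a two-finger parallel gripper is mounted at the origin on the work surface. World frame = base frame: x ahead of the robot, y to its left, z up, the work surface at z = 0. Lengths are in m, angles in degrees, forces in N, time in s.
With the tool pointing down it reaches from about 0.4 to 0.85 m from the base axis. Payload 4.5 kg.
Tool frame: the origin (TCP) lies midway between the tips of the shut fingers; the grasp point (between the pads) lies 19 mm behind it; y points along the fingers, x is the direction in which the jaws open and shut, and the axes are right-handed (so a half turn about y gives the same grasp; the last joint's range is limited). The gripper opens to 85 mm and grips with 20 to 120 N. Pads are 22 mm wide; open, the fingers measure 114 mm over their backs; the gripper's body (76 mm by 85 mm) begins 54 mm behind the grasp point. The pads swing forward as they close: fully open they stand 13 mm farther back than shut.
Start: joints at [-70.428, 39.483, -11.15, 89.685, 9.013, 51.709, -12.324], TCP at [0.189, 0.596, 0.231] pointing down, gripper open.
Joint ranges: [-172.22, 172.22], [-26.19, 119.32], [-84.43, 86.54], [7.71, 146.69], [-57.33, 237.33], [2.42, 119.75], [-152.13, 152.13]. Speed limits (degrees/s): [147.25, 147.25, 180, 180, 180, 180, 180].

INTERFACE

Orientations are given as a 3x3 rotation matrix whose columns are the frame's x, y, z axes.
In Python, from workcell import arm gives the robot as it stands. The module is installed in compiled form; this text tells all that it offers.
- The arm moves only by the shell command python3 -m jog 'ROWS'. ROWS is JSON, a list of rows, each an object with "xyz": the shift along the tool's x, y, z in cm, a list of three; "delta_rot": the turn, a rotation vector about the tool's x, y, z in degrees, a list of three; "hand": the gripper's target within -1 to 1 (shut at 1, half-way at 0, fully open at -1). In form: [{"xyz": [tx, ty, tz], "delta_rot": [ax, ay, az], "hand": hand}, ...]. A call has 1 to 5 rows; each row is the pose to reach, as a shift and turn from the pose measured when the call began, along the tool's axes at that moment; what a row does not reach only later rows make up. A row lasts 1/12 s, in which the tool goes at most 41.7 mm and 7.16 degrees, less where a joint would pass 70% of its speed; a pose out of reach is approached as far as the arm can. A call with a gripper value outside its range is refused whole. The fingers move at their own pace and stop on an object; the grip force is fixed at half the most. Time passes only in rows, so rows that repeat a pose let the fingers close. It gives the time, the measured TCP pose, the force and the opening at its end, in the units of the state.
- arm.get_obs(): the state, without advancing time (a new reading comes with each control period).
- arm.read_camera(name): name is "scene" or "top"; returns the picture (420x560x3 uint8, red, green, blue); there is no depth.
- arm.get_calibration(name): a dict with "vfov" (degrees; the focal length in pixels is half the picture's height over the tangent of half this angle, whatever the lens; pixels are square), "cx", "cy" (the principal point, pixels), "cam_to_world" (4x4, takes a point from camera to world coordinates). Camera axes: x right, y down, z forward; pixel columns grow to the right and rows downward; lengths in m; the calibration is good to about 2 mm. A picture is of the moment at which its call begins. get_calibration takes no time and is no camera call.
- arm.finish_job(): hands the job in, once; it reports no verdict.
The state is a dict: "t": time; "joints": joint angles; "joint_velocities": joint speeds; "effort": joint torques, N m; "ee_pos": TCP position; "tool_rot": TCP orientation; "wrist_force": force on the tool from outside, world axes, zero at the start; "torque": the same for the moment, N m; "finger_gap": finger opening in m.
Only numpy, scipy, OpenCV 4.12 (cv2) and the standard library are available. Lean on these libraries where they do the work, as an engineer would, in place of code of your own. Each camera call takes 0.05 s, during which the arm holds its last target.

TASK

Lay the module with the finned block on top flat in the shallow nest on the floor of the tester's open drawer (set it down, do not drop it), let go of it and slide the drawer fully shut. Only then press the tester's big oblong test key down to about the middle of its 20 mm stroke, never right down to the bottom, and finish while still holding it there: the key is sprung and the program ends with the arm holding it. Do not press the small round stop button, and leave the other things on the bench where they are.

Things in the scene. Friction and masses are not known exactly. Their poses are not given: they have to be found in the camera images.
- module: The finned power module, loose, about 0.15 kg, standing upright on the bench to the left or right of the drawer: a tan base 70 (its x) by 50 (its y) by 10 mm high, and centred on it a bare aluminium finned block 56 (x) by 28 (y) mm, from 10 to 38 mm above the underside, fins running along x. Grip the block across its 28 mm. Origin: centre of the underside; z up.
- round_module: Bystander on the other side of the drawer: the same base, but with a round aluminium can of 30 mm diameter on top instead of fins, 38 mm high in all. Origin: centre of the underside.
- tester: Board tester, fixed: a grey metal case 200 (its x, depth) by 190 (y, width) by 80 mm high. Origin: centre of the underside; x points from the drawer front into the case (away from the robot), z up. The face with the drawer opening is at x = -100 mm. Two control units stand side by side on its flat top, near the front; either may be on the left.
- drawer (a joint): How far the tester's drawer is pulled out, in m: 0 shut, 0.13 fully out; it starts 0.115 to 0.13 out. It slides along the tester's x with light friction (about 1.5 N) and stays where it is left. Its grey front panel is 190 wide, 12 mm thick, from 4 to 74 mm above the bench; the inside is 154 mm wide, its side walls rise to 50 mm above the bench. With the drawer out, the inside is uncovered from the panel back to the case.
- nest (a point): Centre of the nest on the drawer's floor, at floor level (15 mm above the bench); it moves with the drawer, axes as the tester's. The nest is 84 (x) by 64 mm (y) inside, bounded by black ribs 5 mm high and 4 mm thick: the module goes in with its long side along the tester's x (either way round), with 7 mm to spare on each side. The nest's centre lies 55 mm behind the inside of the front panel.
- pull (a point): Middle of the front face of the drawer's pull bar, 47 mm above the bench: a steel bar 100 mm wide (y), 8 mm thick and 12 mm high, whose front face is 22 mm in front of the panel. It moves with the drawer; axes as the tester's. Push here along the tester's +x to shut the drawer.
- key_unit: Black square housing of the test key, fixed on the tester's top, 64 by 64 by 16 mm, with the key above it. Origin: centre of its underside, 80 mm above the bench; axes as the tester's.
- test_key (a joint): How far the sprung test key is pressed, in m: 0 released, 0.020 at the bottom. It moves straight down, needs about 2 N to start, 6 N at the middle and 10 N at the bottom, and springs back when let go. The middle is the testing position; at the bottom it trips.
- key_top (a point): Middle of the flat top of the test key: a plain grey oblong cap 52 (x) by 44 (y) by 9 mm on a stem, its top 127 mm above the bench when released; it moves down with the key.
- stop_button (a joint): How far the stop button is pressed, in m: 0 released, 0.006 at the bottom. Not to be pressed.
- stop_top (a point): Middle of the top of the stop button: a plain grey round cap of 20 mm diameter on a black housing 50 by 50 by 16 mm beside the test key on the tester's top (centres 96 mm apart), its top 106 mm above the bench.
- jar: Bystander: closed amber jar, 48 mm diameter, 58 mm high, loose. Origin: centre of the underside.
- spool: Bystander: grey spool standing on end, 54 mm diameter, 42 mm high, loose. Origin: centre of the underside.
- screwdriver: Bystander: blue-handled screwdriver lying on the bench, 150 mm long along its x, about 25 mm high, loose. Origin: under its middle.
- meter: Bystander: black hand multimeter lying on its back, 150 (x) by 78 (y) by 34 mm high, loose. Origin: centre of the underside.
- tin: Bystander: open round steel tin, 64 mm diameter, 40 mm high, loose. Origin: centre of the underside.
Mind the look-alikes: they are no part of the job. What is shaped like the module but blue or red is not meant.

How it is judged:
By the outcome, as a careful person would: the job done as asked, in the order asked, and still so for the second after the job is handed in, while the arm keeps its last pose, push and grip.
It also fails if it takes over 67 s, if anything falls off the work surface, if the arm or the gripper's body presses on something with over 40 N, if the wrist force passes 120 N, or if a joint passes its speed limit or range.

## Working session

There is one attempt and no reset: what is moved stays moved. The work goes in short steps, Python scripts to look and compute and a shell command to move; the robot and the scene stay as the last step left them, time stands still between calls to the robot, and variables do not carry over. Pictures are saved under pics/ and viewed, and the job is handed in when it is done.

```bash
mkdir -p pics
cat > h.py <<'E'
import numpy as np, cv2
from workcell import arm
def K(n):
    c=arm.get_calibration(n); f=210/np.tan(np.radians(c['vfov']/2)); return c,f
def ray(n,u,v,z):
    c,f=K(n); T=np.array(c['cam_to_world']); d=T[:3,:3]@np.array([(u-c['cx'])/f,(v-c['cy'])/f,1]); o=T[:3,3]
    return o+d*(z-o[2])/d[2]
def proj(n,p):
    c,f=K(n); T=np.array(c['cam_to_world']); q=T[:3,:3].T@(np.array(p)-T[:3,3]); return q[0]/q[2]*f+c['cx'],q[1]/q[2]*f+c['cy']
def snap(n,fn,box=None,s=1):
    im=arm.read_camera(n)[:,:,::-1].copy(); cv2.imwrite(f'pics/{fn}_raw.png',im)
    if box: x0,y0,x1,y1=box; im=im[y0:y1,x0:x1]
    if s!=1: im=cv2.resize(im,None,fx=s,fy=s,interpolation=cv2.INTER_CUBIC)
    cv2.imwrite(f'pics/{fn}.png',im); return im
E
python3 - <<'E'
from h import *
for n in('scene','top'):
    snap(n,n+'0',s=1.4); c,f=K(n); print(n,f,c)
o=arm.get_obs(); print(o)
E
```

```text
scene 493.9430545544769 {'vfov': 46.06556392584673, 'cx': 281.31372149531666, 'cy': 212.61702113428817, 'cam_to_world': array([[ 0.7175783 ,  0.45685463, -0.52570451,  1.43513135],
       [ 0.69647556, -0.47262502,  0.53995128, -0.8650107 ],
       [-0.00178186, -0.75359767, -0.65733354,  1.17543949],
       [ 0.        ,  0.        ,  0.        ,  1.        ]])}
top 544.6770569891148 {'vfov': 42.16824660206689, 'cx': 277.83382602310786, 'cy': 208.18171199498312, 'cam_to_world': array([[-0.00877756, -0.98659382,  0.16295883,  0.32219508],
       [-0.99995592,  0.00811669, -0.00472082, -0.00327293],
       [ 0.00333485, -0.16299309, -0.98662158,  1.6238698 ],
       [ 0.        ,  0.        ,  0.        ,  1.        ]])}
{'t': 0.1, 'joints': array([-70.42766324,  39.52955758, -11.1441457 ,  89.73650274,
         9.01258141,  51.70933666, -12.32350246]), 'joint_velocities': array([ 0.09615602, -0.09082609, -0.04430513, -0.16125828, -0.08174078,
        0.07556335,  0.00385513]), 'effort': array([-2.98571838e-03, -5.40607703e+01, -1.27149057e+00, -1.58988512e+01,
        9.36205150e-03,  4.41853073e-03,  3.47659501e-08]), 'ee_pos': array([0.18923355, 0.59507588, 0.23056214]), 'tool_rot': array([[ 3.02896465e-01, -3.73675141e-04, -9.53023395e-01],
       [ 9.53022075e-01, -1.59137836e-03,  3.02896669e-01],
       [-1.62980576e-03, -9.99998664e-01, -1.25902220e-04]]), 'wrist_force': array([0.25499251, 0.33901084, 0.55029082]), 'torque': array([ 0.01184925,  0.0030481 , -0.05688594]), 'finger_gap': 0.08580243770879263}
```

View pics/scene0.png

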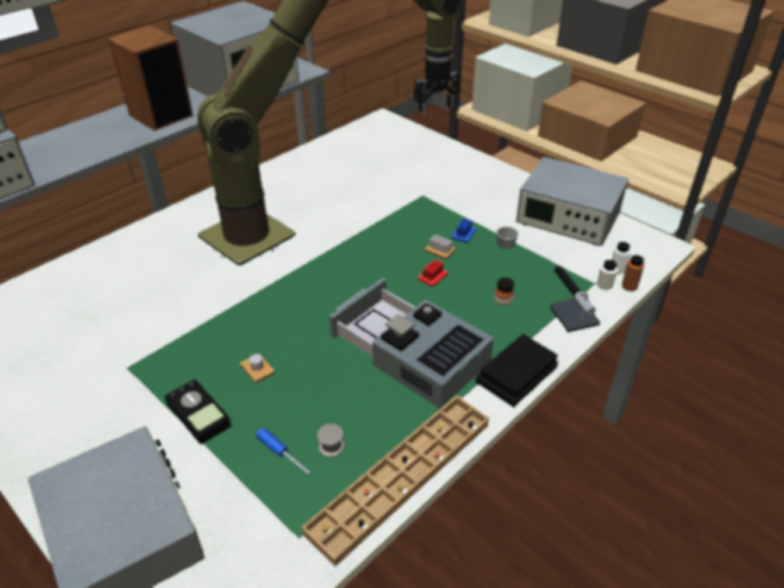

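View pics/top0.png

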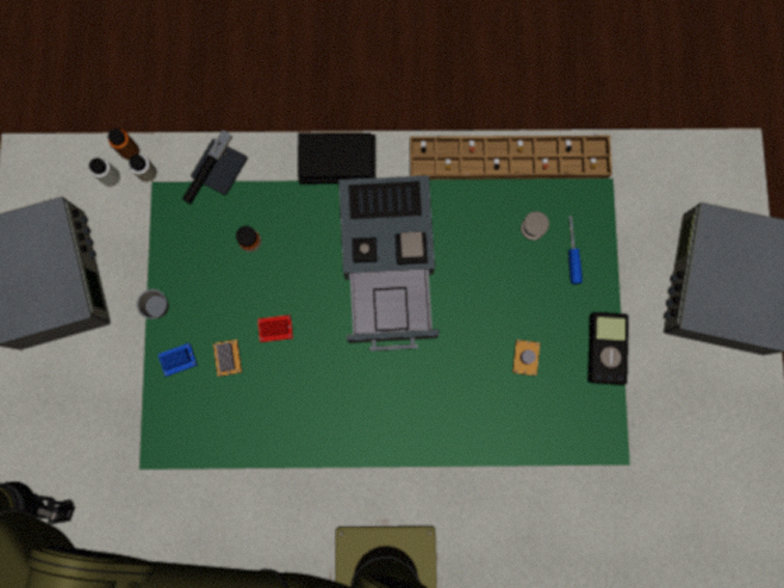

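Run:
```python
from h import *
im=cv2.imread('pics/top0_raw.png'); a=cv2.resize(im[215:285,100:220],None,fx=6,fy=6,interpolation=cv2.INTER_CUBIC); cv2.imwrite('pics/c1.png',a)
b=cv2.resize(im[110:260,235:320],None,fx=4,fy=4,interpolation=cv2.INTER_CUBIC)[:600]; cv2.imwrite('pics/c2.png',b)
hsv=cv2.cvtColor(im,cv2.COLOR_BGR2HSV)
m=cv2.inRange(hsv,(8,90,90),(25,255,255)); m[:215]=0;m[300:]=0
for c in cv2.findContours(m,0,2)[0]:
    if cv2.contourArea(c)>80:
        r=cv2.minAreaRect(c); print('tan',r); bx=cv2.boxPoints(r); 
        P=np.array([ray('top',u,v,0.010)for u,v in bx]); print(P.round(4), np.linalg.norm(np.roll(P,-1,0)-P,axis=1).round(4),P.mean(0).round(4))
```

```text
tan ((375.5549011230469, 255.006103515625), (17.22732162475586, 23.742780685424805), 6.34019136428833)
[[ 0.414  -0.2689  0.01  ]
 [ 0.4838 -0.2792  0.01  ]
 [ 0.4777 -0.3299  0.01  ]
 [ 0.408  -0.3193  0.01  ]] [0.0706 0.0511 0.0706 0.0507] [ 0.4459 -0.2993  0.01  ]
tan ((161.97000122070312, 255.29000854492188), (23.7587890625, 17.39482879638672), 81.8698959350586)
[[0.4818 0.3644 0.01  ]
 [0.4887 0.3135 0.01  ]
 [0.419  0.3019 0.01  ]
 [0.4122 0.3525 0.01  ]] [0.0514 0.0706 0.051  0.0706] [0.4504 0.3331 0.01  ]
```

View pics/c1.png

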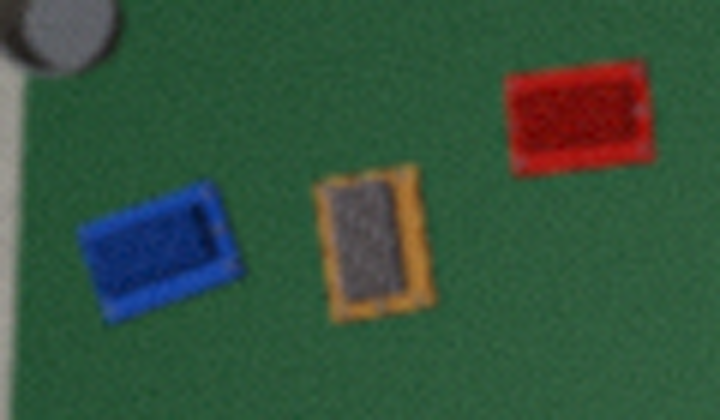

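View pics/c2.png

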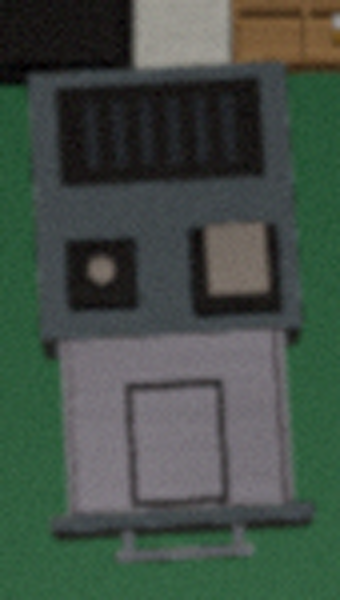

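Run:
```python
from h import *
im=cv2.imread('pics/top0_raw.png'); hsv=cv2.cvtColor(im,cv2.COLOR_BGR2HSV)
o=np.array([235,110])
g=im.max(2)
# ribs: dark inside drawer floor
m=((g<95)*255).astype(np.uint8); M=np.zeros_like(m); M[202:236,262:295]=m[202:236,262:295]
ys,xs=np.nonzero(M); r=cv2.minAreaRect(np.c_[xs,ys].astype(np.float32)); print('ribs',r)
P=np.array([ray('top',u,v,0.020)for u,v in cv2.boxPoints(r)]); print(P.round(4),np.linalg.norm(np.roll(P,-1,0)-P,axis=1).round(4),P.mean(0))
# caps : warm brownish-grey, bright
for n,(x0,y0,x1,y1),z in(('key',(280,160,308,190),.127),('stop',(250,166,272,190),.106)):
    sub=im[y0:y1,x0:x1].astype(int); mm=((sub[...,2]>105)&(sub[...,2]-sub[...,0]>2)).astype(np.uint8)*255
    for c in cv2.findContours(mm,0,2)[0]:
        if cv2.contourArea(c)>12:
            r=cv2.minAreaRect(c); bx=cv2.boxPoints(r)+[x0,y0]; P=np.array([ray('top',u,v,z)for u,v in bx]); print(n,bx.mean(0),r[1:],np.linalg.norm(np.roll(P,-1,0)-P,axis=1).round(4),P.mean(0).round(4)); print(P.round(4))
for n,u,v,z in(('panL',53,524,.074),('panR',312,508,.074),('pullL',118,554,.053),('pullR',252,546,.053),('case BL',28,75,.08),('case BR',286,66,.08),('caseFL',43,340,.08),('caseFR',300,328,.08),('key',239,260,.127),('stop',101,268,.106),('nest',178,442,.02)):
    print(n,ray('top',u/4+235,v/4+110,z).round(4))
im2=cv2.imread('pics/scene0_raw.png')
cv2.imwrite('pics/s1.png',cv2.resize(im2[190:290,225:360],None,fx=5,fy=5,interpolation=cv2.INTER_CUBIC))
print('scene proj module top',proj('scene',(.4504,.3331,.038)))
cv2.imwrite('pics/s2.png',cv2.resize(im2[150:210,285:345],None,fx=8,fy=8,interpolation=cv2.INTER_CUBIC))
```

```text
ribs ((279.0, 220.0), (30.0, 26.0), 90.0)
[[ 0.597   0.0243  0.02  ]
 [ 0.5964 -0.0534  0.02  ]
 [ 0.5063 -0.0522  0.02  ]
 [ 0.5069  0.0248  0.02  ]] [0.0777 0.0901 0.077  0.0901] [ 0.55165799 -0.01410747  0.02      ]
key [293.84138012 174.09655285] ((16.110824584960938, 13.287277221679688), 85.2363510131836) [0.0375 0.0464 0.0373 0.0464] [ 0.6664 -0.0563  0.127 ]
[[ 0.6881 -0.0361  0.127 ]
 [ 0.691  -0.0735  0.127 ]
 [ 0.6446 -0.0765  0.127 ]
 [ 0.6418 -0.0393  0.127 ]]
panL [0.4839 0.0746 0.074 ]
panR [ 0.4938 -0.1105  0.074 ]
pullL [0.464  0.0287 0.053 ]
pullR [ 0.4689 -0.0681  0.053 ]
case BL [0.815  0.0927 0.08  ]
case BR [ 0.8204 -0.0973  0.08  ]
caseFL [0.6165 0.0815 0.08  ]
caseFR [ 0.6238 -0.104   0.08  ]
key [ 0.6637 -0.0589  0.127 ]
stop [0.6634 0.0388 0.106 ]
nest [ 0.5499 -0.0156  0.02  ]
scene proj module top (np.float64(314.85663586365774), np.float64(171.55633690711937))
```

View pics/s1.png

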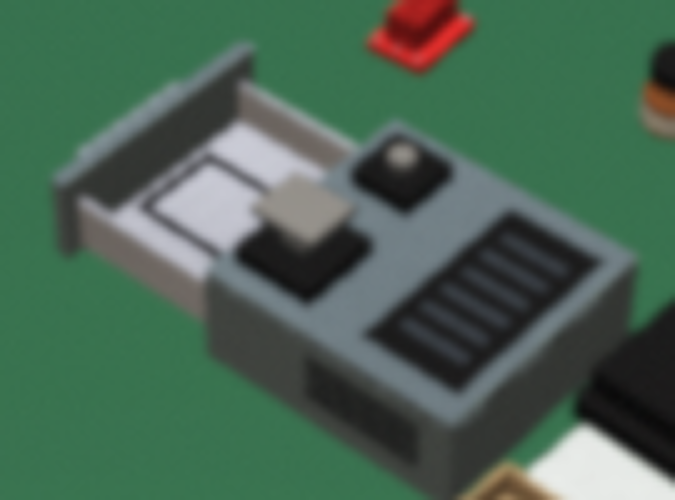

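View pics/s2.png

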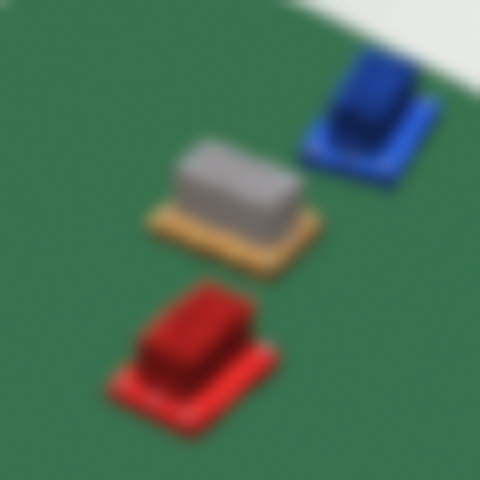

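Run:
```python
from h import *
im=cv2.imread('pics/top0_raw.png')
a=cv2.resize(im[198:255,245:318],None,fx=10,fy=10,interpolation=cv2.INTER_CUBIC); cv2.imwrite('pics/c3.png',a)
im=cv2.imread('pics/scene0_raw.png')
a=cv2.resize(im[195:255,230:310],None,fx=10,fy=10,interpolation=cv2.INTER_CUBIC); cv2.imwrite('pics/c4.png',a)
```

```text
(no output)
```

View pics/c3.png

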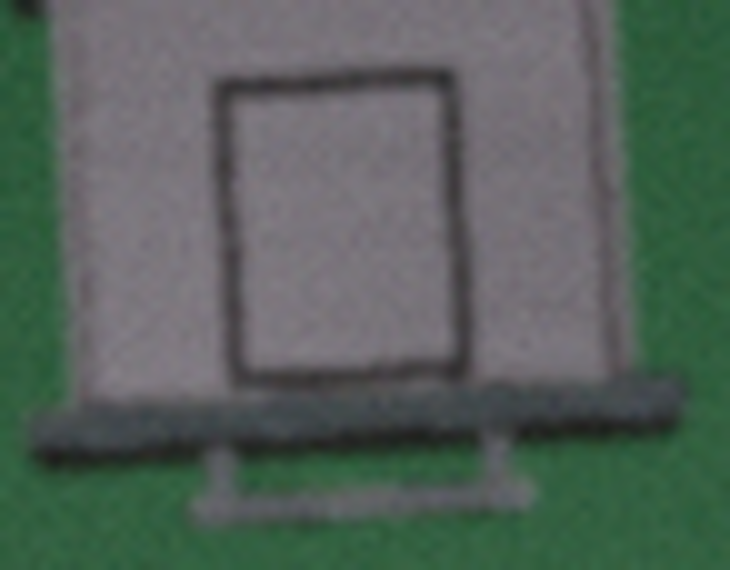

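View pics/c4.png

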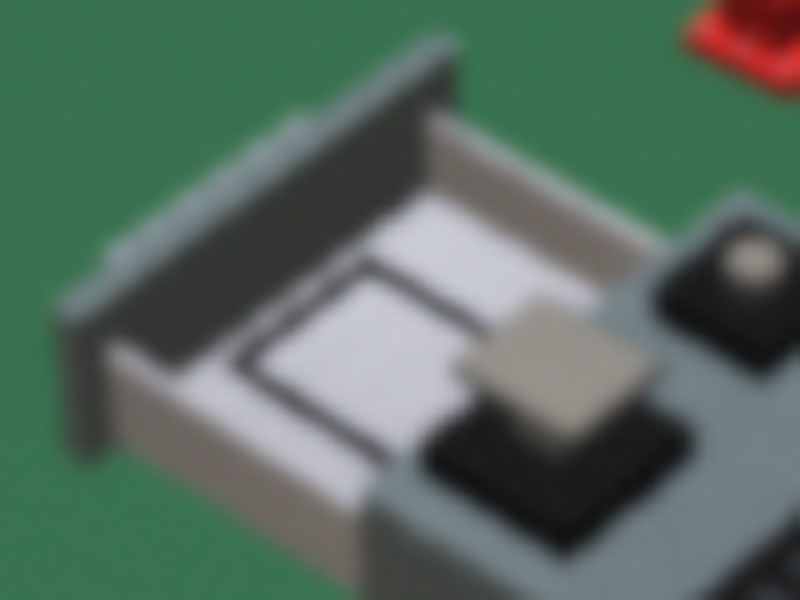

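Run:
```python
from h import *
f=lambda X,Y,x0,y0,s:((X+.5)/s-.5+x0,(Y+.5)/s-.5+y0)
P=np.array([ray('top',*f(X,Y,245,198,10),.02) for X,Y in((226,87),(447,79),(460,368),(240,378))])
print(P.round(4),P.mean(0).round(4),np.linalg.norm(np.roll(P,-1,0)-P,axis=1).round(4))
for a,b in((0,1),(3,2)): d=P[a]-P[b]; print('yaw',np.degrees(np.arctan2(-d[0],d[1])))
for a,b in((3,0),(2,1)): d=P[b]-P[a]; print('yaw',np.degrees(np.arctan2(d[1],d[0])))
print('scene ribs L,T',[ray('scene',*f(X,Y,230,195,10),.02).round(4) for X,Y in((248,362),(366,266))])
print('scene key',ray('scene',*f(558,368,230,195,10),.127).round(4),'stop',ray('scene',*f(754,256,230,195,10),.106).round(4))
K4=np.array([ray('scene',*f(X,Y,230,195,10),.127) for X,Y in((452,362),(548,298),(660,362),(565,442))]);print(K4.round(4),K4.mean(0).round(4))
print('top key',ray('top',*f(238,260,235,110,4),.127),'stop',ray('top',*f(101,268,235,110,4),.106))
print('pull top',[ray('top',*f(X,Y,245,198,10),.053).round(4) for X,Y in((195,525),(536,502))])
```

```text
[[ 0.5932  0.0209  0.02  ]
 [ 0.5951 -0.0451  0.02  ]
 [ 0.5083 -0.0479  0.02  ]
 [ 0.5058  0.0172  0.02  ]] [ 0.5506 -0.0137  0.02  ] [0.0661 0.0869 0.0652 0.0875]
yaw 1.6321218628948484
yaw 2.1356092161343896
yaw 2.3957281575408453
yaw 1.841006322485235
scene ribs L,T [array([ 0.5105, -0.0475,  0.02  ]), array([0.5046, 0.0148, 0.02  ])]
scene key [ 0.667  -0.0584  0.127 ] stop [0.6607 0.04   0.106 ]
[[ 0.6416 -0.0793  0.127 ]
 [ 0.6426 -0.0374  0.127 ]
 [ 0.6879 -0.0345  0.127 ]
 [ 0.6913 -0.0806  0.127 ]] [ 0.6658 -0.0579  0.127 ]
top key [ 0.66477114 -0.05712356  0.127     ] stop [0.66452067 0.03987183 0.106     ]
pull top [array([0.4595, 0.0301, 0.053 ]), array([ 0.4653, -0.0685,  0.053 ])]
```

```bash
cat >> h.py <<'E'
from scipy.spatial.transform import Rotation as Ro
def go(xyz,jaw):
    """shift (cm) and rotvec (deg) in the tool axes to reach xyz pointing down with tool x at angle jaw"""
    o=arm.get_obs(); R=np.array(o['tool_rot']); d=np.array(xyz)-o['ee_pos']
    a=np.radians(jaw); x=np.array([np.cos(a),np.sin(a),0]); y=np.array([0,0,-1.]); G=np.c_[x,y,np.cross(x,y)]
    rv=Ro.from_matrix(R.T@G).as_rotvec(degrees=True)
    print('t',o['t'],'pos',o['ee_pos'].round(4),'jaw',np.degrees(np.arctan2(R[1,0],R[0,0])).round(2),'F',o['wrist_force'].round(2),'gap',round(o['finger_gap'],4)); print('xyz cm',(R.T@d*100).round(2),'rot',rv.round(2))
E
python3 -c "
from h import *
go((.4504,.3331,.15),99.4)"
```

```text
t 0.1 pos [0.1892 0.5951 0.2306] jaw 72.37 F [0.25 0.34 0.55] gap 0.0858
xyz cm [-17.04   8.09 -32.82] rot [-1.000e-02 -2.703e+01 -9.000e-02]
```

```bash
python3 -m jog '[{"xyz":[-1.5,0.7,-2.9],"delta_rot":[0,-3,0],"hand":-0.4},{"xyz":[-3.2,1.5,-6.2],"delta_rot":[0,-6,0],"hand":-0.4},{"xyz":[-5,2.3,-9.6],"delta_rot":[0,-9,0],"hand":-0.4},{"xyz":[-6.8,3.2,-13],"delta_rot":[0,-12,0],"hand":-0.4},{"xyz":[-8.6,4,-16.5],"delta_rot":[0,-15,0],"hand":-0.4}]'; python3 -c "
from h import *
go((.4504,.3331,.15),99.4)"
```

```text
t: 0.52
ee_pos: [0.3209, 0.4615, 0.19]
tool_rot: [[0.042, -0.001, -0.999], [0.999, -0.002, 0.042], [-0.002, -1.0, 0.001]]
wrist_force: [0.5, 0.5, 0.1]
finger_gap: 0.0597
t 0.5167 pos [0.3209 0.4615 0.19  ] jaw 87.57 F [0.51 0.51 0.13] gap 0.0597
xyz cm [-12.27   4.02 -13.48] rot [ -0.06 -11.83  -0.13]
```

```bash
python3 -m jog '[{"xyz":[-3,1,-3.3],"delta_rot":[0,-4,0],"hand":-0.4},{"xyz":[-6,2,-6.6],"delta_rot":[0,-8,0],"hand":-0.4},{"xyz":[-9.2,3,-10.1],"delta_rot":[0,-11.8,0],"hand":-0.4},{"xyz":[-12.3,4,-13.5],"delta_rot":[0,-11.8,0],"hand":-0.4},{"xyz":[-12.3,4,-13.5],"delta_rot":[0,-11.8,0],"hand":-0.4}]'; python3 -c "
from h import *
go((.4504,.3331,.05),99.4)
snap('top','t1',(100,195,220,295),5)"
```

```text
t: 0.93
ee_pos: [0.4543, 0.3265, 0.1486]
tool_rot: [[-0.156, -0.001, -0.988], [0.988, -0.007, -0.156], [-0.007, -1.0, 0.002]]
wrist_force: [0.1, -0.6, -0.1]
finger_gap: 0.0595
t 0.9333 pos [0.4543 0.3265 0.1486] jaw 99.0 F [ 0.08 -0.59 -0.14] gap 0.0595
xyz cm [0.78 9.86 0.27] rot [-0.1  -0.4  -0.41]
```

View pics/t1.png

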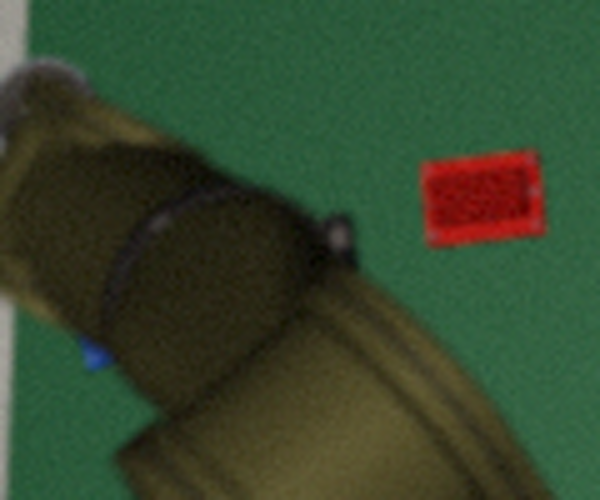

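The top view is blocked by the arm here (elbow/wrist over the module), so I'll use the scene view. Overshoot of a few mm may be settling; I'll correct it going down.

```bash
python3 -m jog '[{"xyz":[0.3,2,0.1],"delta_rot":[0,0,0],"hand":-0.4},{"xyz":[0.6,4,0.2],"delta_rot":[0,0,-0.4],"hand":-0.4},{"xyz":[0.8,6,0.3],"delta_rot":[0,-0.4,-0.4],"hand":-0.4},{"xyz":[0.8,7.5,0.3],"delta_rot":[0,-0.4,-0.4],"hand":-0.4},{"xyz":[0.8,8,0.3],"delta_rot":[0,-0.4,-0.4],"hand":-0.4}]'; python3 -c "
from h import *
go((.4504,.3331,.014),99.4)
snap('scene','s3',(270,130,350,190),10)"
```

```text
t: 1.4
ee_pos: [0.4511, 0.3291, 0.0655]
tool_rot: [[-0.159, -0.004, -0.987], [0.987, -0.006, -0.159], [-0.006, -1.0, 0.005]]
wrist_force: [0.3, -1.1, -0.8]
finger_gap: 0.0597
t 1.4 pos [0.4511 0.3291 0.0655] jaw 99.14 F [ 0.27 -1.06 -0.79] gap 0.0597
xyz cm [ 0.43  5.15 -0.02] rot [-0.28 -0.26 -0.32]
```

View pics/s3.png

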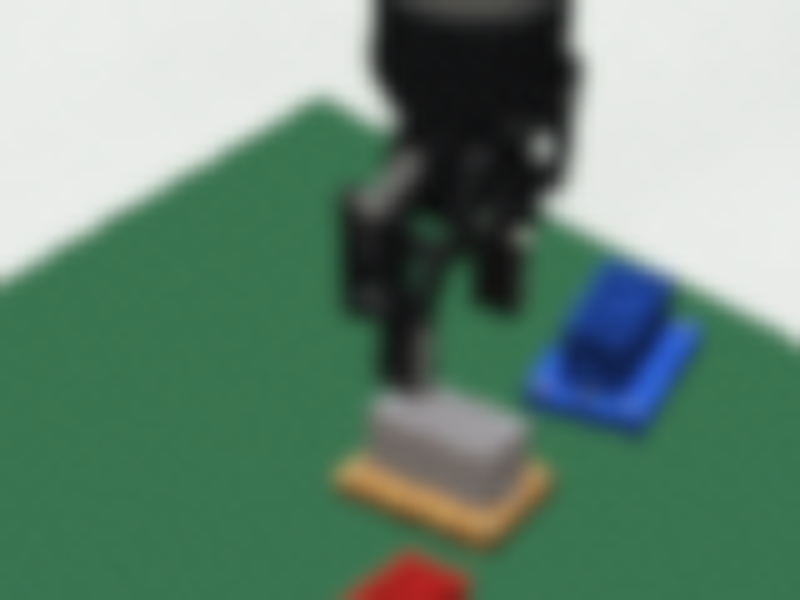

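```bash
python3 -c "
from h import *
for z in(.066,.072,.08):print([(np.array(proj('scene',(.4511-.156*s,.3291+.987*s,z)))-[270,130])*10 for s in(-.037,0,.037)])
print((np.array(proj('scene',(.4504,.3331,.038)))-[270,130])*10)"
```

```text
[array([393.95485979, 408.62385469]), array([446.18470419, 361.68457392]), array([497.17283688, 315.86122705])]
[array([394.52050958, 395.76304356]), array([446.85267702, 348.88071497]), array([497.93813129, 303.11526764])]
[array([395.27844207, 378.53042602]), array([447.74766219, 331.72543093]), array([498.96345341, 286.03855295])]
[448.56635864 415.56336907]
```

```bash
python3 -m jog '[{"xyz":[0.4,1.5,0],"delta_rot":[-0.2,-0.2,-0.3],"hand":-0.4},{"xyz":[0.4,3,0],"delta_rot":[-0.2,-0.2,-0.3],"hand":-0.4},{"xyz":[0.4,4.2,0],"delta_rot":[-0.2,-0.2,-0.3],"hand":-0.4},{"xyz":[0.4,4.8,0],"delta_rot":[-0.2,-0.2,-0.3],"hand":-0.4},{"xyz":[0.4,4.9,0],"delta_rot":[-0.2,-0.2,-0.3],"hand":-0.4}]'; python3 -c "
from h import *
go((.4504,.3331,.014),99.4)"
```

```text
t: 1.87
ee_pos: [0.4501, 0.3324, 0.016]
tool_rot: [[-0.162, -0.002, -0.987], [0.987, -0.002, -0.162], [-0.001, -1.0, 0.002]]
wrist_force: [0.5, 0.7, -0.2]
finger_gap: 0.0595
t 1.8667 pos [0.4501 0.3324 0.016 ] jaw 99.34 F [ 0.47  0.75 -0.22] gap 0.0595
xyz cm [ 0.06  0.2  -0.04] rot [-0.13 -0.06 -0.07]
```

```bash
python3 -m jog '[{"xyz":[0.05,0.1,0],"delta_rot":[0,0,0],"hand":-0.2},{"xyz":[0.05,0.1,0],"delta_rot":[0,0,0],"hand":0.1},{"xyz":[0.05,0.1,0],"delta_rot":[0,0,0],"hand":0.4},{"xyz":[0.05,0.1,0],"delta_rot":[0,0,0],"hand":1},{"xyz":[0.05,0.1,0],"delta_rot":[0,0,0],"hand":1}]';python3 -m jog '[{"xyz":[0,0,0],"delta_rot":[0,0,0],"hand":1},{"xyz":[0,0,0],"delta_rot":[0,0,0],"hand":1},{"xyz":[0,0,0],"delta_rot":[0,0,0],"hand":1}]'; python3 -c "
from h import *
go((.4504,.3331,.014),99.4)"
```

```text
t: 2.28
ee_pos: [0.4505, 0.3332, 0.0159]
tool_rot: [[-0.162, -0.001, -0.987], [0.987, -0.001, -0.162], [-0.001, -1.0, 0.001]]
wrist_force: [-0.8, -0.6, 5.2]
finger_gap: 0.0265
t: 2.53
ee_pos: [0.4505, 0.3332, 0.0159]
tool_rot: [[-0.162, -0.001, -0.987], [0.987, -0.001, -0.162], [-0.001, -1.0, 0.001]]
wrist_force: [-0.2, -1.0, 0.9]
finger_gap: 0.0269
t 2.5333 pos [0.4505 0.3332 0.0159] jaw 99.32 F [-0.22 -1.02  0.91] gap 0.0269
xyz cm [-0.01  0.19  0.01] rot [-0.06 -0.08 -0.03]
```

Gap 27 mm, matching the 28 mm block; gripped at TCP 16 mm. Lift.

```bash
python3 -m jog '[{"xyz":[0,-1.5,0],"delta_rot":[0,0,0],"hand":1},{"xyz":[0,-4,0],"delta_rot":[0,0,0],"hand":1},{"xyz":[0,-7,0],"delta_rot":[0,0,0],"hand":1},{"xyz":[0,-10,0],"delta_rot":[0,0,0],"hand":1},{"xyz":[0,-12,0],"delta_rot":[0,0,0],"hand":1}]'; python3 -c "
from h import *
snap('scene','s4',(260,110,350,180),8)
go((.551,-.0145,.13),92.3)"
```

```text
t: 2.95
ee_pos: [0.451, 0.3336, 0.1381]
tool_rot: [[-0.162, 0.0, -0.987], [0.987, 0.0, -0.162], [0.0, -1.0, -0.0]]
wrist_force: [0.5, 0.6, -1.2]
finger_gap: 0.0267
t 3.0 pos [0.4525 0.335  0.141 ] jaw 99.31 F [ 0.64  0.31 -0.02] gap 0.0269
xyz cm [-36.09   1.01  -4.06] rot [0.28 7.01 0.2 ]
```

View pics/s4.png

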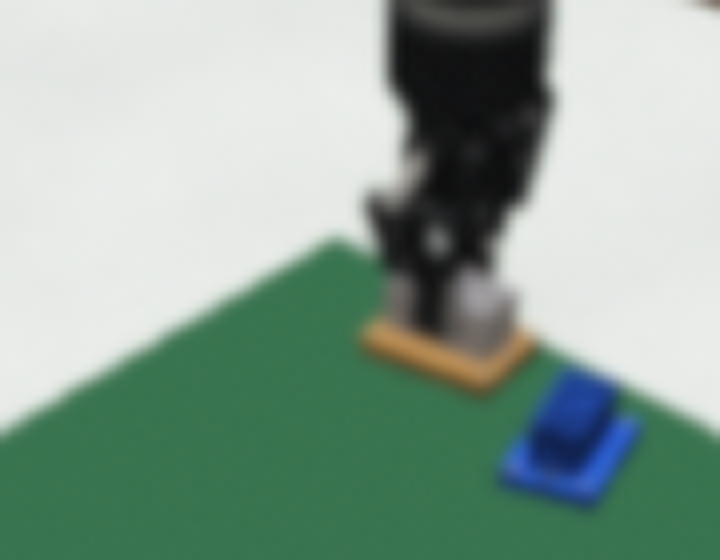

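```bash
python3 -m jog '[{"xyz":[-2.5,0,-0.3],"delta_rot":[0,1,0],"hand":1},{"xyz":[-5.5,0,-0.6],"delta_rot":[0,2,0],"hand":1},{"xyz":[-9,0,-1],"delta_rot":[0,3,0],"hand":1},{"xyz":[-12.5,0,-1.4],"delta_rot":[0,4,0],"hand":1},{"xyz":[-16,0,-1.8],"delta_rot":[0,5,0],"hand":1}]'; python3 -c "
from h import *
go((.551,-.0145,.13),92.3)"
```

```text
t: 3.42
ee_pos: [0.4958, 0.1783, 0.14]
tool_rot: [[-0.075, 0.004, -0.997], [0.997, 0.003, -0.075], [0.003, -1.0, -0.004]]
wrist_force: [1.8, -0.5, -1.8]
finger_gap: 0.0266
t 3.4167 pos [0.4958 0.1783 0.14  ] jaw 94.3 F [ 1.76 -0.5  -1.83] gap 0.0266
xyz cm [-19.64   0.96  -4.05] rot [0.21 2.   0.18]
```

```bash
python3 -m jog '[{"xyz":[-3.8,0,-0.8],"delta_rot":[0,0.5,0],"hand":1},{"xyz":[-7.6,0,-1.6],"delta_rot":[0,1,0],"hand":1},{"xyz":[-11.5,0,-2.4],"delta_rot":[0,1.5,0],"hand":1},{"xyz":[-15,0,-3.1],"delta_rot":[0.2,2,0.2],"hand":1},{"xyz":[-17.5,0,-3.6],"delta_rot":[0.2,2,0.2],"hand":1}]'; python3 -m jog '[{"xyz":[-0.8,0,-0.2],"delta_rot":[0,0,0],"hand":1},{"xyz":[-1,0,-0.3],"delta_rot":[0,0,0],"hand":1},{"xyz":[-1,0,-0.3],"delta_rot":[0,0,0],"hand":1}]'; python3 -c "
from h import *
snap('scene','s5',(230,170,310,240),8)
go((.551,-.0145,.08),92.3)"
```

```text
t: 3.83
ee_pos: [0.5449, 0.0016, 0.1387]
tool_rot: [[-0.035, -0.001, -0.999], [0.999, -0.003, -0.035], [-0.003, -1.0, 0.001]]
wrist_force: [0.6, 0.9, -1.7]
finger_gap: 0.0267
t: 4.08
ee_pos: [0.5479, -0.0079, 0.1383]
tool_rot: [[-0.035, -0.002, -0.999], [0.999, -0.002, -0.035], [-0.002, -1.0, 0.002]]
wrist_force: [-0.1, 0.8, -1.9]
finger_gap: 0.0267
t 4.1333 pos [ 0.5478 -0.0061  0.1385] jaw 92.15 F [ 0.44  1.1  -1.92] gap 0.0267
xyz cm [-0.84  5.85 -0.3 ] rot [-0.11 -0.15 -0.06]
```

View pics/s5.png

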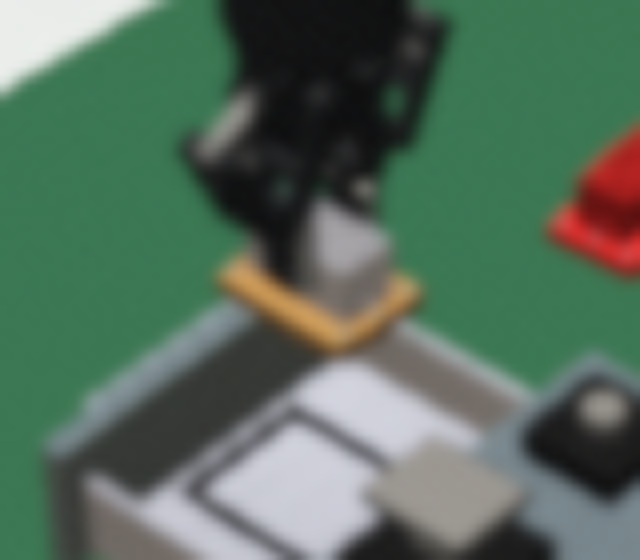

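```bash
python3 -m jog '[{"xyz":[-0.8,1.5,-0.3],"delta_rot":[0,0,0],"hand":1},{"xyz":[-0.9,3,-0.3],"delta_rot":[0,0,0],"hand":1},{"xyz":[-0.9,4.5,-0.3],"delta_rot":[0,-0.1,0],"hand":1},{"xyz":[-0.9,5.5,-0.3],"delta_rot":[0,-0.1,0],"hand":1},{"xyz":[-0.9,6,-0.3],"delta_rot":[0,-0.1,0],"hand":1}]'; python3 -c "
from h import *
f=lambda X,Y,x0,y0,s:((X+.5)/s-.5+x0,(Y+.5)/s-.5+y0)
for X,Y in((218,278),(338,335),(425,290)): print(ray('scene',*f(X,Y,230,170,8),.1326).round(4))
snap('scene','s6',(230,170,310,240),8)
snap('top','t6',(235,110,320,260),4)
go((.551,-.0145,.04),92.3)"
```

```text
t: 4.55
ee_pos: [0.55, -0.0124, 0.0773]
tool_rot: [[-0.043, -0.004, -0.999], [0.999, 0.0, -0.043], [0.001, -1.0, 0.004]]
wrist_force: [0.0, 0.4, -2.2]
finger_gap: 0.0267
[ 0.5146 -0.0345  0.1326]
[ 0.5751 -0.0255  0.1326]
[0.5808 0.019  0.1326]
t 4.65 pos [ 0.5504 -0.0134  0.0779] jaw 92.39 F [ 0.37 -0.06 -1.88] gap 0.0272
xyz cm [-0.12  3.79 -0.07] rot [-0.19  0.09 -0.01]
```

View pics/s6.png

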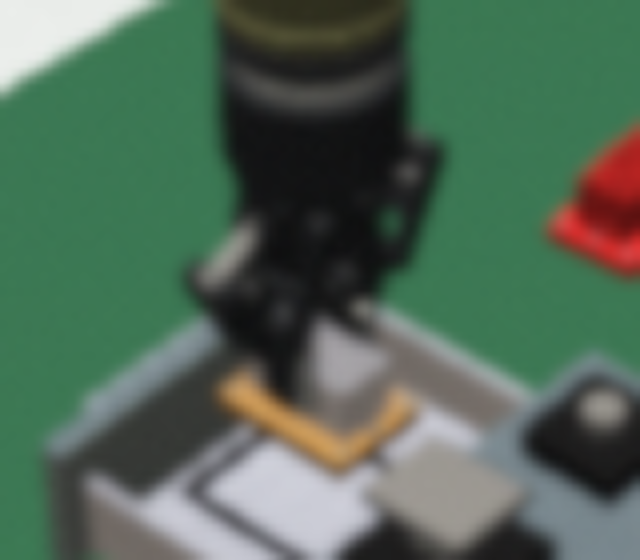

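View pics/t6.png

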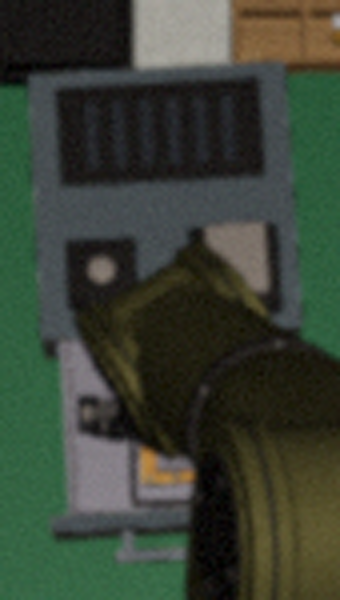

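```bash
python3 -m jog '[{"xyz":[-0.1,1.2,-0.1],"delta_rot":[-0.2,0,0],"hand":1},{"xyz":[-0.1,2.4,-0.1],"delta_rot":[-0.2,0,0],"hand":1},{"xyz":[-0.1,3.2,-0.1],"delta_rot":[-0.2,0,0],"hand":1},{"xyz":[-0.1,3.6,-0.1],"delta_rot":[-0.2,0,0],"hand":1},{"xyz":[-0.1,3.7,-0.1],"delta_rot":[-0.2,0,0],"hand":1}]'; python3 -c "
from h import *
snap('scene','s7',(230,170,310,240),8)
snap('top','t7',(255,190,305,250),10)
go((.551,-.0145,.031),92.3)"
```

```text
t: 5.07
ee_pos: [0.5512, -0.014, 0.0407]
tool_rot: [[-0.042, -0.0, -0.999], [0.999, -0.0, -0.042], [-0.0, -1.0, 0.0]]
wrist_force: [0.2, -0.1, -1.1]
finger_gap: 0.0267
t 5.1667 pos [ 0.5516 -0.0141  0.0412] jaw 92.41 F [ 1.31 -0.39 -0.79] gap 0.0266
xyz cm [-0.04  1.02  0.06] rot [ 0.04  0.11 -0.01]
```

View pics/s7.png

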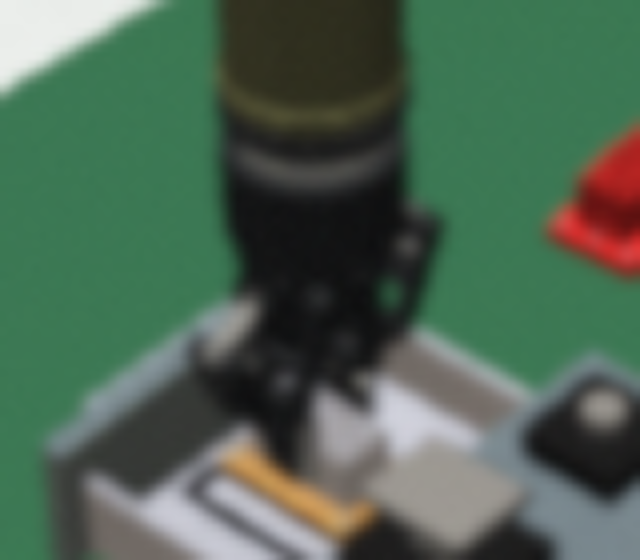

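View pics/t7.png

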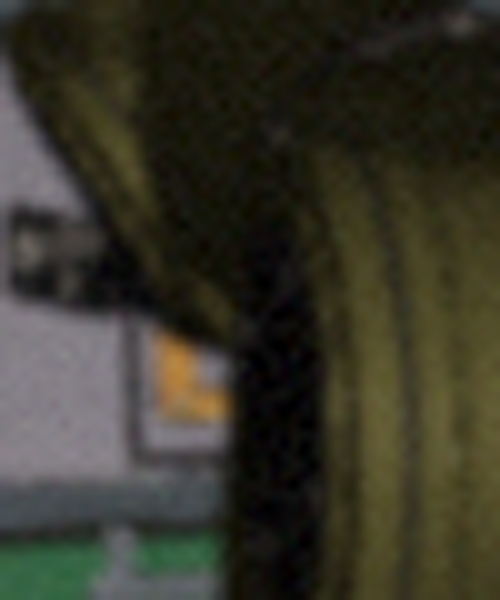

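```bash
python3 -c "
from h import *
f=lambda X,Y,x0,y0,s:((X+.5)/s-.5+x0,(Y+.5)/s-.5+y0)
print('mod corner',ray('top',*f(157,420,255,190,10),.035),'rib mid corner',ray('top',*f(137,457,255,190,10),.02))
print('scene mod corners',ray('scene',*f(218,462,230,170,8),.035),'rib mid',ray('scene',*f(192,488,230,170,8),.02))
"
```

```text
mod corner [0.51528018 0.01199808 0.035     ] rib mid corner [0.50613021 0.01813369 0.02      ]
scene mod corners [ 0.51611133 -0.04056654  0.035     ] rib mid [ 0.50785615 -0.04874079  0.02      ]
```

```bash
python3 -m jog '[{"xyz":[-0.1,0.3,0],"delta_rot":[0,0,0],"hand":1},{"xyz":[-0.1,0.6,0],"delta_rot":[0,0,0],"hand":1},{"xyz":[-0.1,0.8,0],"delta_rot":[0,0,0],"hand":1},{"xyz":[-0.1,0.9,0],"delta_rot":[0,0,0],"hand":1},{"xyz":[-0.1,0.9,0],"delta_rot":[0,0,0],"hand":1}]'; python3 -c "
from h import *
go((.551,-.015,.031),92.3)"
```

```text
t: 5.58
ee_pos: [0.5515, -0.0151, 0.032]
tool_rot: [[-0.042, 0.0, -0.999], [0.999, -0.0, -0.042], [-0.0, -1.0, -0.0]]
wrist_force: [0.9, 0.5, -1.0]
finger_gap: 0.0269
t 5.5833 pos [ 0.5515 -0.0151  0.032 ] jaw 92.4 F [ 0.89  0.46 -1.01] gap 0.0269
xyz cm [0.02 0.1  0.05] rot [ 0.01  0.1  -0.01]
```

```bash
python3 -m jog '[{"xyz":[0,0.05,0],"delta_rot":[0,0,0],"hand":1},{"xyz":[0,0.1,0],"delta_rot":[0,0,0],"hand":1},{"xyz":[0,0.15,0],"delta_rot":[0,0,0],"hand":1},{"xyz":[0,0.15,0],"delta_rot":[0,0,0],"hand":1}]'; python3 -c "
from h import *
go((.551,-.015,.031),92.3)"
```

```text
t: 5.92
ee_pos: [0.5516, -0.0151, 0.0309]
tool_rot: [[-0.042, 0.001, -0.999], [0.999, -0.0, -0.042], [-0.0, -1.0, -0.001]]
wrist_force: [-1.2, -0.1, 2.5]
finger_gap: 0.0268
t 5.9167 pos [ 0.5516 -0.0151  0.0309] jaw 92.41 F [-1.21 -0.13  2.46] gap 0.0268
xyz cm [ 0.01 -0.01  0.06] rot [ 0.03  0.11 -0.01]
```

```bash
python3 -m jog '[{"xyz":[0,0,0],"delta_rot":[0,0,0],"hand":0.2},{"xyz":[0,0,0],"delta_rot":[0,0,0],"hand":0},{"xyz":[0,0,0],"delta_rot":[0,0,0],"hand":-0.2},{"xyz":[0,0,0],"delta_rot":[0,0,0],"hand":-0.4},{"xyz":[0,0,0],"delta_rot":[0,0,0],"hand":-0.4}]'; python3 -m jog '[{"xyz":[0,-1,0],"delta_rot":[0,0,0],"hand":-0.4},{"xyz":[0,-3,0],"delta_rot":[0,0,0],"hand":-0.4},{"xyz":[0,-6,0],"delta_rot":[0,0,0],"hand":-0.4},{"xyz":[0,-9,0],"delta_rot":[0,0,0],"hand":-0.4},{"xyz":[0,-12,0],"delta_rot":[0,0,0],"hand":-0.4}]'; python3 -c "
from h import *
snap('scene','s8',(230,170,310,240),8)
go((.40,-.018,.15),92.3)"
```

```text
t: 6.33
ee_pos: [0.5516, -0.0151, 0.0309]
tool_rot: [[-0.042, 0.001, -0.999], [0.999, -0.0, -0.042], [-0.0, -1.0, -0.001]]
wrist_force: [-0.3, -0.0, -0.5]
finger_gap: 0.0596
t: 6.75
ee_pos: [0.5511, -0.0151, 0.1527]
tool_rot: [[-0.042, 0.0, -0.999], [0.999, -0.0, -0.042], [-0.0, -1.0, -0.0]]
wrist_force: [1.9, 0.0, 0.3]
finger_gap: 0.06
t 6.8 pos [ 0.5546 -0.0146  0.1582] jaw 92.4 F [-0.65  0.69  3.2 ] gap 0.0601
xyz cm [ 0.31  0.66 15.47] rot [ 0.57  0.1  -0.  ]
```

View pics/s8.png

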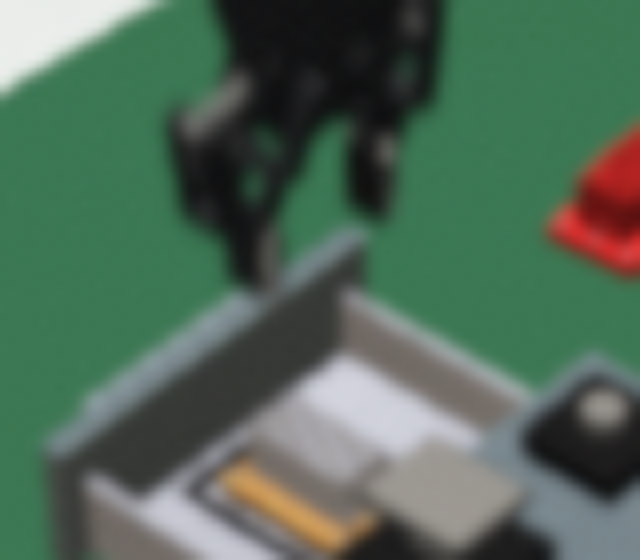

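```bash
python3 -m jog '[{"xyz":[0,0,2],"delta_rot":[0.2,0,0],"hand":0.2},{"xyz":[0.1,0,5],"delta_rot":[0.4,0,0],"hand":1},{"xyz":[0.2,0,8],"delta_rot":[0.5,0,0],"hand":1},{"xyz":[0.3,0,11],"delta_rot":[0.5,0,0],"hand":1},{"xyz":[0.3,0.5,13],"delta_rot":[0.5,0,0],"hand":1}]'; python3 -c "
from h import *
snap('scene','s9',(230,170,310,240),8)
snap('top','t9',(235,110,320,260),4)
go((.425,-.018,.036),92.3)"
```

```text
t: 7.22
ee_pos: [0.4217, -0.0174, 0.1529]
tool_rot: [[-0.042, 0.0, -0.999], [0.999, -0.001, -0.042], [-0.001, -1.0, -0.0]]
wrist_force: [0.0, 0.1, -0.1]
finger_gap: 0.0005
t 7.3167 pos [ 0.4198 -0.0179  0.1521] jaw 92.45 F [-0.1  -0.24  1.08] gap 0.0
xyz cm [-0.   11.6  -0.57] rot [-0.26  0.15 -0.11]
```

View pics/s9.png

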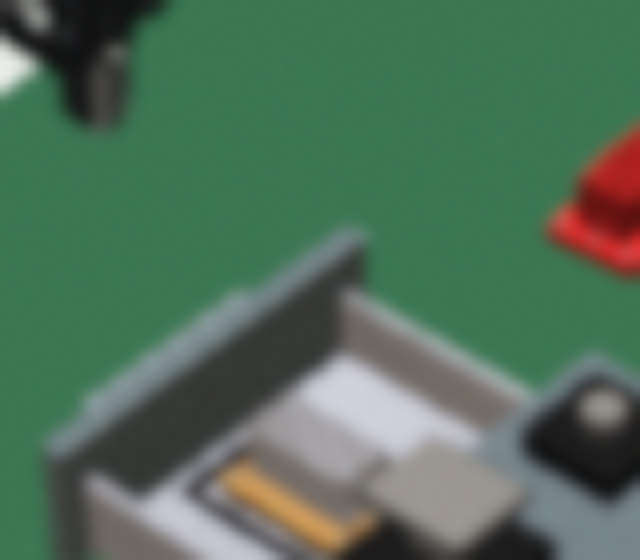

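View pics/t9.png

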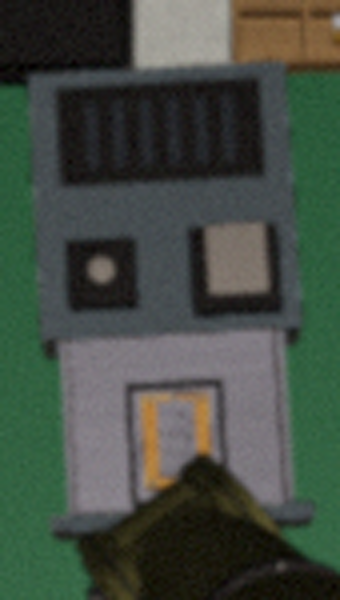

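The module lies flat inside the ribs, with clear margin on all visible sides (top crop: base 143–212, ribs 131–220). Next I lower the closed fingers in front of the pull bar.

```bash
python3 -m jog '[{"xyz":[0,2,-0.2],"delta_rot":[0,0,0],"hand":1},{"xyz":[0,5,-0.2],"delta_rot":[0,0,0],"hand":1},{"xyz":[0,8,-0.2],"delta_rot":[0,0,0],"hand":1},{"xyz":[0,10.5,-0.2],"delta_rot":[0,0,0],"hand":1},{"xyz":[0,11.5,-0.2],"delta_rot":[0,0,0],"hand":1}]'; python3 -m jog '[{"xyz":[0,0.3,-0.3],"delta_rot":[0,0,0],"hand":1},{"xyz":[0,0.3,-0.3],"delta_rot":[0,0,0],"hand":1}]'; python3 -c "
from h import *
snap('scene','s10',(220,160,320,235),8)
go((.59,-.012,.036),92.3)"
```

```text
t: 7.73
ee_pos: [0.4237, -0.0183, 0.0446]
tool_rot: [[-0.044, -0.008, -0.999], [0.999, -0.005, -0.044], [-0.004, -1.0, 0.008]]
wrist_force: [-1.0, -1.4, -0.8]
finger_gap: -0.0001
t: 7.9
ee_pos: [0.4284, -0.0177, 0.0409]
tool_rot: [[-0.045, -0.006, -0.999], [0.999, -0.004, -0.045], [-0.004, -1.0, 0.007]]
wrist_force: [-0.0, -0.2, 0.9]
finger_gap: 0.0001
t 7.95 pos [ 0.4281 -0.0179  0.0415] jaw 92.54 F [0.91 0.51 0.42] gap 0.0001
xyz cm [ -0.13   0.45 -16.21] rot [-0.36  0.24 -0.23]
```

View pics/s10.png

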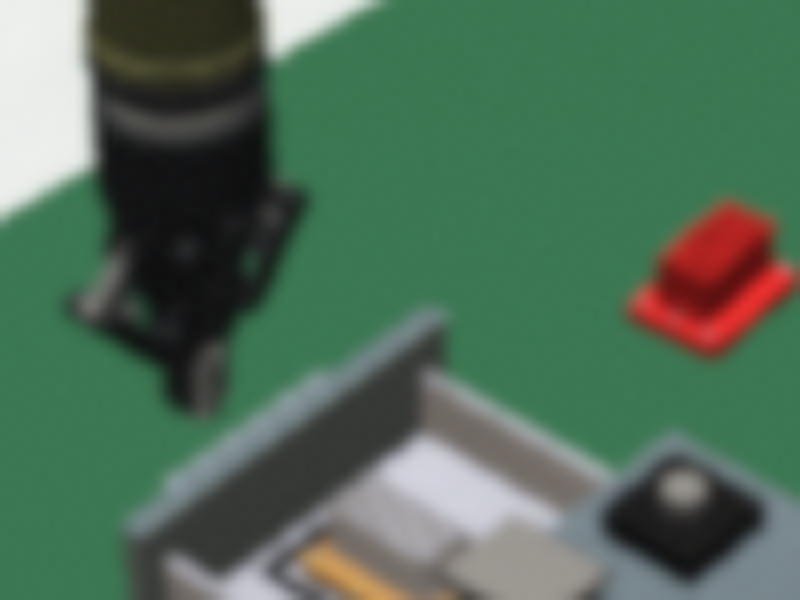

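```bash
python3 -m jog '[{"xyz":[0,0.4,-0.5],"delta_rot":[-0.3,0.2,-0.2],"hand":1},{"xyz":[0,0.4,-1.1],"delta_rot":[-0.3,0.2,-0.2],"hand":1},{"xyz":[0,0.4,-1.7],"delta_rot":[-0.3,0.2,-0.2],"hand":1},{"xyz":[0,0.4,-2.3],"delta_rot":[-0.3,0.2,-0.2],"hand":1},{"xyz":[0,0.4,-2.9],"delta_rot":[-0.3,0.2,-0.2],"hand":1}]';  python3 -c "
from h import *
go((.59,-.012,.036),92.3)"
```

```text
t: 8.37
ee_pos: [0.457, -0.0168, 0.0384]
tool_rot: [[-0.04, -0.001, -0.999], [0.999, -0.0, -0.04], [-0.0, -1.0, 0.001]]
wrist_force: [-1.2, 0.3, -0.2]
finger_gap: -0.0002
t 8.3667 pos [ 0.457  -0.0168  0.0384] jaw 92.28 F [-1.22  0.32 -0.21] gap -0.0002
xyz cm [ -0.05   0.23 -13.31] rot [-0.05 -0.02 -0.02]
```

```bash
python3 -m jog '[{"xyz":[0,0.1,-0.7],"delta_rot":[0,0,0],"hand":1},{"xyz":[0,0.1,-1.4],"delta_rot":[0,0,0],"hand":1},{"xyz":[0,0.1,-2.1],"delta_rot":[0,0,0],"hand":1},{"xyz":[0,0.1,-2.8],"delta_rot":[0,0,0],"hand":1},{"xyz":[0,0.1,-3.5],"delta_rot":[0,0,0],"hand":1}]';  python3 -m jog '[{"xyz":[0,0.1,-0.7],"delta_rot":[0,0,0],"hand":1},{"xyz":[0,0.1,-1.4],"delta_rot":[0,0,0],"hand":1},{"xyz":[0,0.1,-2.1],"delta_rot":[0,0,0],"hand":1},{"xyz":[0,0.1,-2.8],"delta_rot":[0,0,0],"hand":1},{"xyz":[0,0.1,-3.5],"delta_rot":[0,0,0],"hand":1}]';python3 -c "
from h import *
snap('scene','s11',(220,160,320,235),8)
go((.59,-.012,.036),92.3)"
```

```text
t: 8.78
ee_pos: [0.4917, -0.0153, 0.0384]
tool_rot: [[-0.039, -0.002, -0.999], [0.999, 0.001, -0.039], [0.001, -1.0, 0.002]]
wrist_force: [-2.0, 1.3, 1.6]
finger_gap: -0.0002
t: 9.2
ee_pos: [0.5272, -0.014, 0.0374]
tool_rot: [[-0.039, -0.002, -0.999], [0.999, 0.0, -0.039], [0.0, -1.0, 0.002]]
wrist_force: [-2.2, -0.5, 0.8]
finger_gap: 0.0001
t 9.25 pos [ 0.5294 -0.0139  0.0375] jaw 92.2 F [ 2.41  1.42 -0.18] gap 0.0
xyz cm [-0.05  0.15 -6.06] rot [ 0.06 -0.1   0.06]
```

View pics/s11.png

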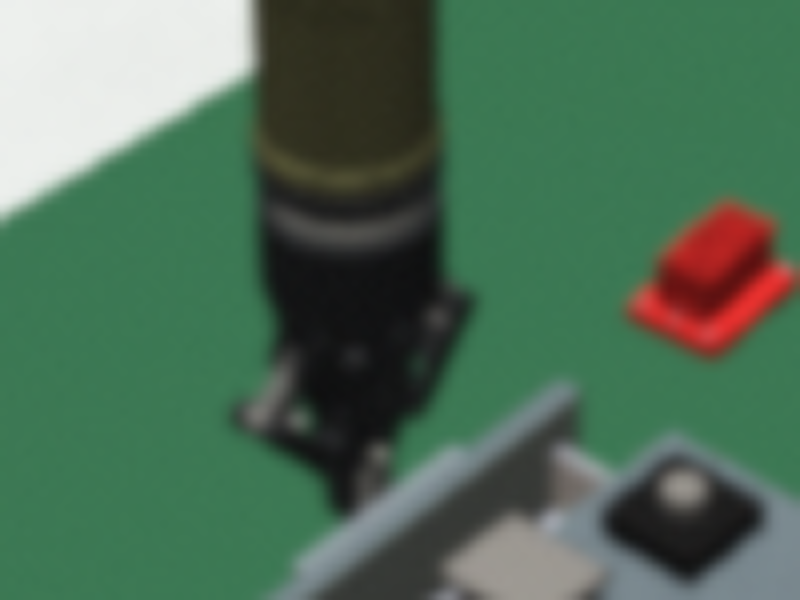

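```bash
python3 -m jog '[{"xyz":[0,0.1,-0.7],"delta_rot":[0,0,0],"hand":1},{"xyz":[0,0.1,-1.4],"delta_rot":[0,0,0],"hand":1},{"xyz":[0,0.1,-2],"delta_rot":[0,0,0],"hand":1},{"xyz":[0,0.1,-2.6],"delta_rot":[0,0,0],"hand":1},{"xyz":[0,0.1,-3],"delta_rot":[0,0,0],"hand":1}]';  python3 -m jog '[{"xyz":[0,0,-0.3],"delta_rot":[0,0,0],"hand":1},{"xyz":[0,0,-0.6],"delta_rot":[0,0,0],"hand":1},{"xyz":[0,0,-0.9],"delta_rot":[0,0,0],"hand":1}]';python3 -c "
from h import *
snap('scene','s12',(220,160,320,235),8)
go((.59,-.012,.036),92.3)"
```

```text
t: 9.67
ee_pos: [0.5601, -0.0127, 0.0363]
tool_rot: [[-0.038, 0.001, -0.999], [0.999, 0.001, -0.038], [0.001, -1.0, -0.001]]
wrist_force: [-1.4, 1.2, -0.7]
finger_gap: -0.0006
t: 9.92
ee_pos: [0.5692, -0.0122, 0.0363]
tool_rot: [[-0.038, 0.001, -0.999], [0.999, 0.001, -0.038], [0.001, -1.0, -0.001]]
wrist_force: [-1.7, 0.5, 0.0]
finger_gap: -0.0001
t 9.9667 pos [ 0.5701 -0.0122  0.0364] jaw 92.19 F [-0.66 -0.17 -0.77] gap -0.0
xyz cm [-0.06  0.05 -1.99] rot [ 0.13 -0.11  0.09]
```

View pics/s12.png

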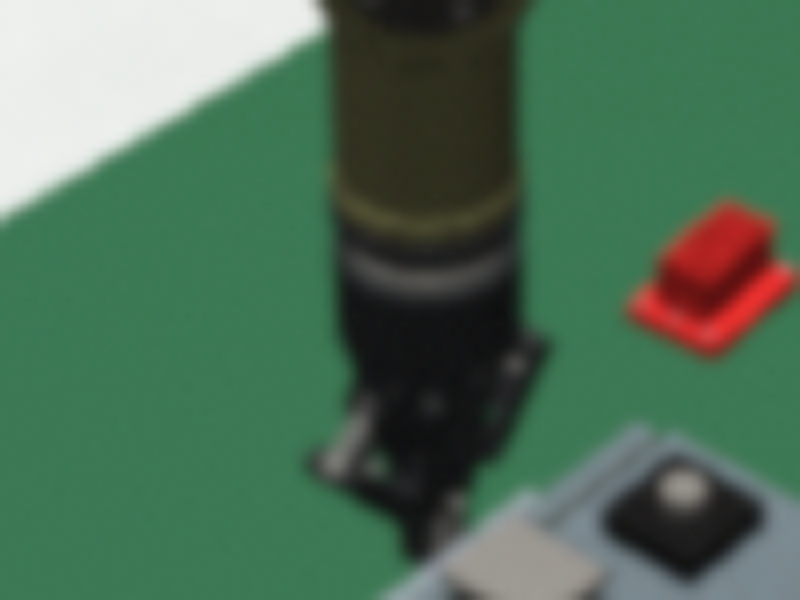

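Nearly shut; small steps, watching the force.

```bash
python3 -m jog '[{"xyz":[0,0,-0.2],"delta_rot":[0,0,0],"hand":1},{"xyz":[0,0,-0.4],"delta_rot":[0,0,0],"hand":1},{"xyz":[0,0,-0.5],"delta_rot":[0,0,0],"hand":1}]';python3 -m jog '[{"xyz":[0,0,-0.15],"delta_rot":[0,0,0],"hand":1},{"xyz":[0,0,-0.3],"delta_rot":[0,0,0],"hand":1}]'
```

```text
t: 10.22
ee_pos: [0.5753, -0.012, 0.0364]
tool_rot: [[-0.038, 0.002, -0.999], [0.999, 0.002, -0.038], [0.001, -1.0, -0.002]]
wrist_force: [-0.9, -0.4, 0.4]
finger_gap: -0.0
t: 10.38
ee_pos: [0.5761, -0.012, 0.0363]
tool_rot: [[-0.038, -0.002, -0.999], [0.999, 0.0, -0.038], [0.001, -1.0, 0.002]]
wrist_force: [-9.4, 0.2, 5.8]
finger_gap: 0.0002
```

```bash
python3 -m jog '[{"xyz":[0,0,-0.2],"delta_rot":[0,0,0],"hand":1},{"xyz":[0,0,-0.2],"delta_rot":[0,0,0],"hand":1},{"xyz":[0,0,-0.2],"delta_rot":[0,0,0],"hand":1}]'; python3 -m jog '[{"xyz":[0,0,0.5],"delta_rot":[0,0,0],"hand":1},{"xyz":[0,0,2],"delta_rot":[0,0,0],"hand":1},{"xyz":[0,0,4],"delta_rot":[0,0,0],"hand":1},{"xyz":[0,-1.5,5.5],"delta_rot":[0,0,0],"hand":1},{"xyz":[0,-4,6.5],"delta_rot":[0,0,0],"hand":1}]'; python3 -m jog '[{"xyz":[0,-3.5,0.5],"delta_rot":[0,0,0],"hand":1},{"xyz":[0,-7,0.5],"delta_rot":[0,0,0],"hand":1},{"xyz":[0,-10,0.5],"delta_rot":[0,0,0],"hand":1},{"xyz":[0,-12,0.5],"delta_rot":[0,0,0],"hand":1},{"xyz":[0,-13,0.5],"delta_rot":[0,0,0],"hand":1}]';python3 -c "
from h import *
snap('scene','s13',(220,160,320,260),6)
go((.665,-.0575,.19),92.3)"
```

```text
t: 10.63
ee_pos: [0.576, -0.012, 0.0363]
tool_rot: [[-0.039, -0.006, -0.999], [0.999, -0.0, -0.039], [-0.0, -1.0, 0.006]]
wrist_force: [-5.8, 0.8, 2.9]
finger_gap: 0.0003
t: 11.05
ee_pos: [0.5086, -0.015, 0.0755]
tool_rot: [[-0.04, -0.01, -0.999], [0.999, -0.002, -0.04], [-0.001, -1.0, 0.01]]
wrist_force: [0.6, -0.1, 1.0]
finger_gap: -0.0002
t: 11.47
ee_pos: [0.507, -0.0147, 0.2087]
tool_rot: [[-0.039, -0.004, -0.999], [0.999, -0.001, -0.039], [-0.001, -1.0, 0.004]]
wrist_force: [0.6, -0.4, -0.0]
finger_gap: 0.0
t 11.5167 pos [ 0.5072 -0.0148  0.2089] jaw 92.24 F [ 0.64 -0.13  0.7 ] gap -0.0001
xyz cm [ -4.88   1.85 -15.6 ] rot [-0.18 -0.06 -0.08]
```

View pics/s13.png

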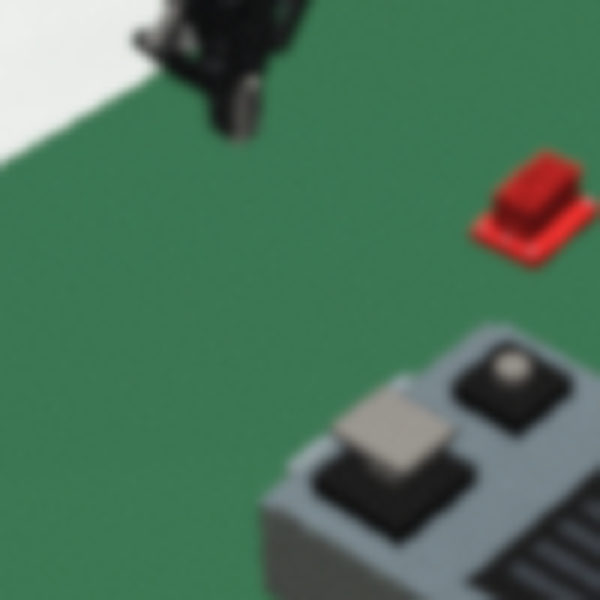

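```bash
python3 -m jog '[{"xyz":[-0.8,0,-2.6],"delta_rot":[0,0,0],"hand":1},{"xyz":[-1.8,0,-5.8],"delta_rot":[0,0,0],"hand":1},{"xyz":[-2.9,0,-9.2],"delta_rot":[0,0,0],"hand":1},{"xyz":[-4,0,-12.6],"delta_rot":[0,0,0],"hand":1},{"xyz":[-4.7,0,-15],"delta_rot":[-0.2,0,0],"hand":1}]';python3 -m jog '[{"xyz":[0,0.5,0],"delta_rot":[0,0,0],"hand":1},{"xyz":[0,1,0],"delta_rot":[0,0,0],"hand":1},{"xyz":[0,1.5,0],"delta_rot":[0,0,0],"hand":1}]'; python3 -c "
from h import *
go((.6655,-.0575,.135),92.3)"
```

```text
t: 11.93
ee_pos: [0.6614, -0.0581, 0.2065]
tool_rot: [[-0.037, 0.001, -0.999], [0.999, -0.003, -0.037], [-0.003, -1.0, -0.0]]
wrist_force: [-0.1, 0.1, 0.2]
finger_gap: 0.0002
t: 12.18
ee_pos: [0.6598, -0.0578, 0.1893]
tool_rot: [[-0.037, -0.003, -0.999], [0.999, -0.003, -0.037], [-0.003, -1.0, 0.003]]
wrist_force: [-0.5, 0.7, 0.4]
finger_gap: -0.0004
t 12.1833 pos [ 0.6598 -0.0578  0.1893] jaw 92.14 F [-0.53  0.74  0.43] gap -0.0004
xyz cm [ 0.03  5.43 -0.59] rot [-0.18 -0.16 -0.17]
```

```bash
python3 -m jog '[{"xyz":[0,1,-0.2],"delta_rot":[0,0,0],"hand":1},{"xyz":[0,2.2,-0.4],"delta_rot":[-0.2,-0.1,-0.1],"hand":1},{"xyz":[0,3.4,-0.6],"delta_rot":[-0.2,-0.1,-0.1],"hand":1},{"xyz":[0,4.4,-0.6],"delta_rot":[-0.2,-0.1,-0.1],"hand":1},{"xyz":[0,5,-0.6],"delta_rot":[-0.2,-0.1,-0.1],"hand":1}]'; python3 -c "
from h import *
snap('scene','s14',(240,180,320,240),10)
snap('top','t14',(235,110,320,260),4)
go((.6655,-.0575,.128),92.3)"
```

```text
t: 12.6
ee_pos: [0.6645, -0.0579, 0.1372]
tool_rot: [[-0.04, -0.002, -0.999], [0.999, -0.002, -0.04], [-0.001, -1.0, 0.002]]
wrist_force: [-0.1, -0.4, 0.5]
finger_gap: 0.0002
t 12.7 pos [ 0.6646 -0.0579  0.1376] jaw 92.27 F [-0.66 -0.2   0.55] gap -0.0003
xyz cm [ 0.04  0.96 -0.1 ] rot [-0.14 -0.04 -0.08]
```

View pics/s14.png

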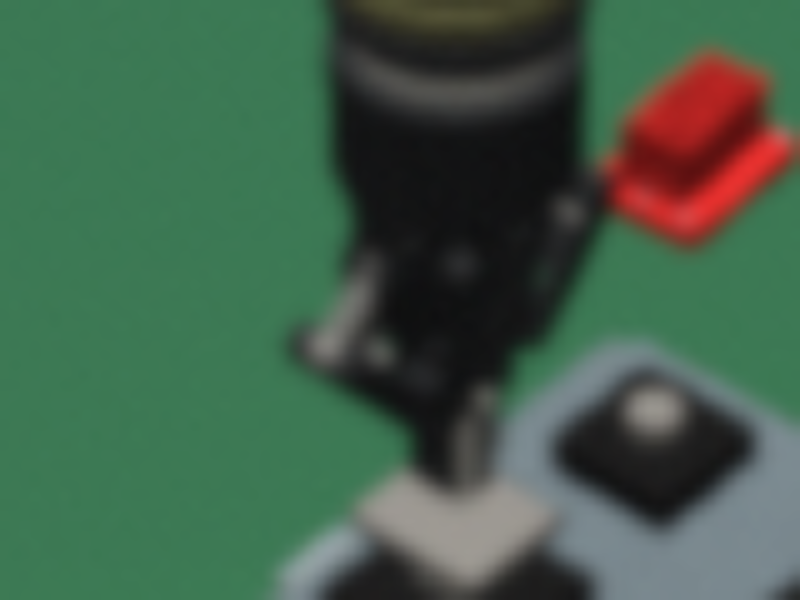

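View pics/t14.png

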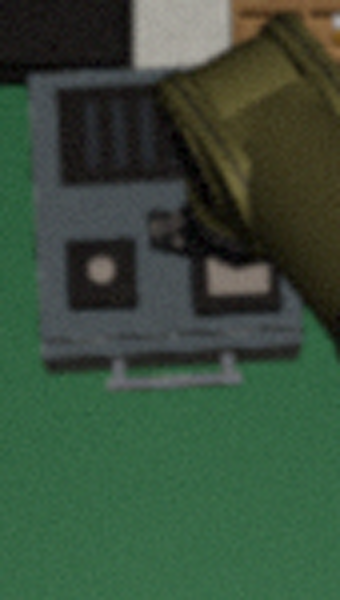

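```bash
python3 -m jog '[{"xyz":[0,0.3,-0.1],"delta_rot":[0,0,0],"hand":1},{"xyz":[0,0.6,-0.1],"delta_rot":[0,0,0],"hand":1},{"xyz":[0,0.8,-0.1],"delta_rot":[0,0,0],"hand":1},{"xyz":[0,0.8,-0.1],"delta_rot":[0,0,0],"hand":1}]'; python3 -m jog '[{"xyz":[0,0.1,0],"delta_rot":[0,0,0],"hand":1},{"xyz":[0,0.2,0],"delta_rot":[0,0,0],"hand":1},{"xyz":[0,0.3,0],"delta_rot":[0,0,0],"hand":1},{"xyz":[0,0.3,0],"delta_rot":[0,0,0],"hand":1}]';python3 -m jog '[{"xyz":[0,0.1,0],"delta_rot":[0,0,0],"hand":1},{"xyz":[0,0.2,0],"delta_rot":[0,0,0],"hand":1},{"xyz":[0,0.2,0],"delta_rot":[0,0,0],"hand":1}]'; python3 -c "
from h import *
go((.6655,-.0575,.117),92.3)"
```

```text
t: 13.03
ee_pos: [0.6654, -0.058, 0.1294]
tool_rot: [[-0.039, -0.003, -0.999], [0.999, -0.002, -0.039], [-0.001, -1.0, 0.003]]
wrist_force: [-1.1, 0.3, 0.3]
finger_gap: -0.0001
t: 13.37
ee_pos: [0.6656, -0.058, 0.1266]
tool_rot: [[-0.039, -0.002, -0.999], [0.999, -0.002, -0.039], [-0.002, -1.0, 0.002]]
wrist_force: [-0.6, -0.8, 1.7]
finger_gap: 0.0
t: 13.62
ee_pos: [0.6656, -0.0579, 0.1247]
tool_rot: [[-0.039, -0.002, -0.999], [0.999, -0.002, -0.039], [-0.002, -1.0, 0.002]]
wrist_force: [-0.6, -0.2, 3.0]
finger_gap: -0.0001
t 13.6167 pos [ 0.6656 -0.0579  0.1247] jaw 92.26 F [-0.65 -0.2   2.97] gap -0.0001
xyz cm [0.04 0.77 0.01] rot [-0.11 -0.04 -0.09]
```

```bash
python3 -m jog '[{"xyz":[0,0.15,0],"delta_rot":[0,0,0],"hand":1},{"xyz":[0,0.3,0],"delta_rot":[0,0,0],"hand":1},{"xyz":[0,0.45,0],"delta_rot":[0,0,0],"hand":1},{"xyz":[0,0.6,0],"delta_rot":[0,0,0],"hand":1},{"xyz":[0,0.65,0],"delta_rot":[0,0,0],"hand":1}]'; python3 -c "
from h import *
go((.6655,-.0575,.117),92.3)"
```

```text
t: 14.03
ee_pos: [0.6656, -0.0579, 0.1182]
tool_rot: [[-0.039, -0.002, -0.999], [0.999, -0.002, -0.039], [-0.002, -1.0, 0.002]]
wrist_force: [-0.8, 0.3, 4.3]
finger_gap: 0.0
t 14.0333 pos [ 0.6656 -0.0579  0.1182] jaw 92.26 F [-0.83  0.26  4.26] gap 0.0
xyz cm [0.04 0.12 0.01] rot [-0.11 -0.04 -0.09]
```

```bash
python3 -m jog '[{"xyz":[0,0.1,0],"delta_rot":[0,0,0],"hand":1},{"xyz":[0,0.1,0],"delta_rot":[0,0,0],"hand":1},{"xyz":[0,0.1,0],"delta_rot":[0,0,0],"hand":1},{"xyz":[0,0.1,0],"delta_rot":[0,0,0],"hand":1}]'; python3 -c "
from h import *
F=[]
for i in range(4):
    im=snap('scene','s15_%d'%i,(240,180,320,240),10); o=arm.get_obs(); F.append((o['wrist_force'][2].round(2),o['ee_pos'][2].round(4)))
print(F)
snap('top','t15',(235,110,320,260),4)
snap('scene','s16',s=1.4)"
```

```text
t: 14.37
ee_pos: [0.6656, -0.0579, 0.1174]
tool_rot: [[-0.039, -0.002, -0.999], [0.999, -0.002, -0.039], [-0.002, -1.0, 0.002]]
wrist_force: [-1.5, -0.4, 5.8]
finger_gap: -0.0
[(np.float64(5.68), np.float64(0.1174)), (np.float64(5.89), np.float64(0.1174)), (np.float64(5.65), np.float64(0.1174)), (np.float64(6.07), np.float64(0.1174))]
```

View pics/s15_3.png

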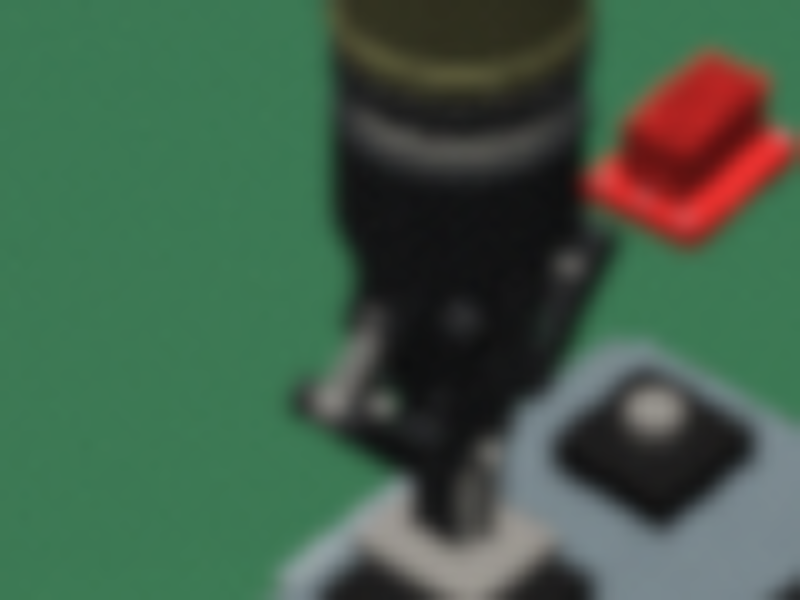

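View pics/s16.png

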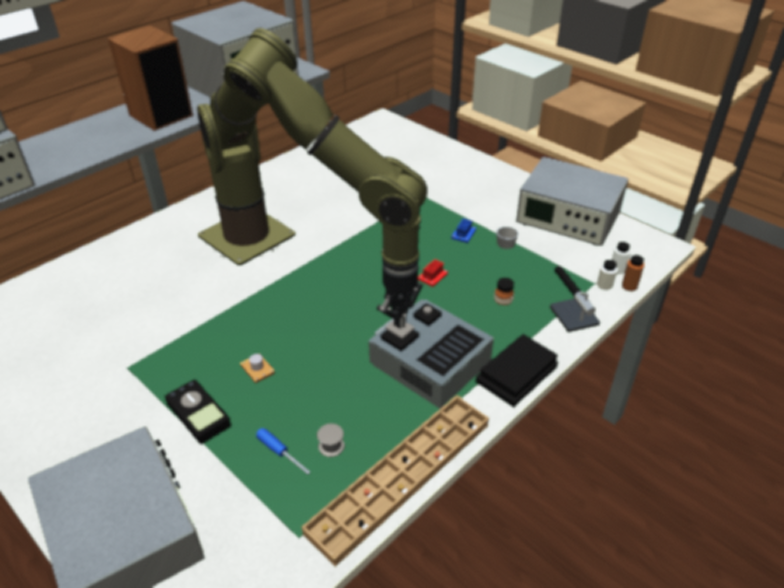

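View pics/t15.png

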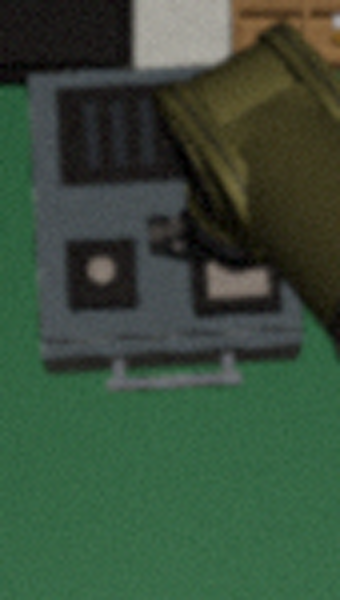

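The key is held 9.6 mm down at 5.8 N, the drawer is shut, the stop button is untouched and the bystanders are where they were. Handing in.

```bash
python3 -c "
from workcell import arm
print(arm.finish_job())"
```

```text
the job is handed in; nothing more can be done
None
```

The job is handed in after about 15 s, with the arm still holding the test key down. I saw no sign of anything outside the limits.

- **Module:** I gripped the tan module by its finned block, set it down in the nest and let go. Before shutting the drawer, the pictures showed it lying flat inside the ribs; the end nearest the panel was partly hidden behind the arm in the top view.
- **Drawer:** I pushed it in by the pull bar until it hit its stop. The bar moved about 124 mm and the push reached about 9 N, well above the 1.5 N friction. The last pictures show the panel against the case.
- **Test key:** The fingertips are at 117.4 mm, so the key is about 9.6 mm down, close to the 10 mm middle. The force held steady at 5.7 to 6.1 N, where about 6 N was expected.
- **Other things:** I did not touch the stop button. The bystanders I could see look unmoved; I only compared them by eye.

The yaw readings I took from the tester's edges differed by a few degrees. I used 2.3°, and the fit in the nest confirmed it. No check failed.

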